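# Restock the soap lane through its sprung flaps

### The job

Put the loose soap bar lengthwise on the stock lane's open apron and push it through the two sprung flaps until you feel it press on the damped spring buffer hidden at the back, so that the buffer gives a few millimetres, but gently: do not run the buffer to its end. Then ease off slowly and lift straight up so that the flaps shut fully behind the bar. Leave the candle, the tins and the bell where they stand.

Things in the scene. Friction and masses are not known exactly. Their poses are not given: they have to be found in the camera images.
- soap_mid (a point): The one loose bar of wrapped soap (paper band round it), a rigid block 54 x 78 x 27 mm, about 0.12 kg, lying flat on the cabinet top. The point is its centre, 13.7 mm above its underside; its y axis runs along the 78 mm length, x across the 54 mm width, z up. Grip it across the 54 mm width.
- lane: Fixed wooden stock lane, 355 mm long, 104 mm wide. Origin: under the flap line, on the centreline, at cabinet height; x = loading direction, y to its left, z up. Flat floor 6 mm high from x = -150 to +205 mm. Walls 34 mm high (38 mm past x = 55 mm). Open above up to x = 91 mm, then a roof (underside 37.5, top 42.5 mm high). The bar slides in it with under 1 N of friction.
- apron (a point): Middle of the apron, on the lane's floor at lane x = -100 mm; same axes as the lane. The apron (lane x = -150 to -50 mm) has no walls. From its end, funnel cheeks narrow from 94 mm apart to 58 mm apart at lane x = -12 mm, just before the flaps.
- bay (a point): Point on the floor of the bay's centreline where the roof begins, lane x = 91 mm; same axes. The bay is 58 mm wide (82 mm beside the flaps, to lane x = 38 mm). Under the roof stands the rubber-faced buffer: its relaxed face is 29 to 65 mm past this point, set anew each time and not measured. So the bedded bar's rear end is about 42 to 84 mm past the flap line: find it by feel.
- flap_l (a joint): Left (+y) one of two thin steel flaps, 33 wide, 24 mm high, on upright pins at lane x = 0, y = +-36.5 mm. 0 = shut, to 1.5 rad swung inward (+x). Light springs: pushing the bar through takes up to about 5 N, then 1 N or less. They shut only once the bar's rear end is over 36 mm past the flap line and no fingertip is between them; lift fingers straight up (dragging them back out pinches).
- flap_r (a joint): The right flap (-y side), the same mirrored: 0 shut, grows to 1.5 rad inward.
- buffer (a joint): How far the spring buffer is pressed in, m: 0 relaxed, end stop 0.013. Spring 2 N per mm plus damping 80 N s/m (push slowly; it returns slowly). Bedded = pressed 2.5 mm or more (5 N) for a moment; over 10 mm (20 N) is too hard. When let go it pushes the bar back by about as much as it was pressed.
- candle_jar: Bystander: glass candle jar, 76 mm across, 90 mm high, origin at the centre of its underside.
- balm_tin_1: Bystander: white round tin, 50 mm across, 21 mm high, origin under its centre.
- balm_tin_2: Bystander: a second such tin.
- call_bell: Bystander: counter bell, 70 mm across, 50 mm high, origin under its centre.

How it is judged:
By the outcome, as a careful person would: the job done as asked, in the order asked, and still so for the second after the job is handed in, with the robot touching nothing.
It also fails if it takes over 61 s, if anything falls off the work surface, if the arm or the gripper's body presses on something with over 40 N, if the wrist force passes 120 N, or if a joint passes its speed limit or range.

### The arm

A 6-joint arm with a two-finger parallel gripper is mounted at the origin on a cart in front of the work surface, level with it; the furniture and walls round the work are solid. World frame = base frame: x ahead of the robot, y to its left, z up, the work surface at z = 0. Lengths are in m, angles in degrees, forces in N, time in s.
With the tool pointing down it reaches from about 0.425 to 1.125 m from the base axis. Payload 14.9 kg.
Tool frame: the origin (TCP) lies at the very end of the fingers, on their centre line; the grasp point (between the pads) lies 19 mm behind it; z points along the fingers, y is the line along which they close (so a half turn about z gives the same grasp; the last joint's range is limited). The gripper opens to 91 mm and grips with 3 to 60 N. Pads are 32 mm wide; open, the fingers measure 118 mm over their backs; the gripper's body (76 mm by 178 mm) begins 60 mm behind the grasp point.
Start: joints at [62.779, 21.709, 99.362, -0, 58.929, -1.908], TCP at [0.299, 0.633, 0.214] pointing down, gripper open.
Joint ranges: [-158.91, 158.91], [-42.39, 125.64], [0.06, 152.35], [-60.88, 240.88], [17.5, 164.5], [-176.32, 176.32]. Speed limits (degrees/s): [108.29, 108.29, 136.94, 180, 180, 180].

### API

Orientations are given as [roll, pitch, yaw] about the fixed x, y, z axes, in that order (R = Rz(yaw) Ry(pitch) Rx(roll)).
In Python, from workcell import read_state, read_camera, hand_in gives the robot as it stands.
- The arm moves only by the shell command python3 -m handwheel 'ROWS' [OPENING]. ROWS is JSON, a list of rows, each an object of numbers: "x", "y", "z": the shift along the tool's x, y, z in m; "ax", "ay", "az": the turn, a rotation vector about the tool's x, y, z in rad. In form: [{"x": .., "y": .., "z": .., "ax": .., "ay": .., "az": ..}, ...]. A call has 1 to 10 rows; each row is the pose to reach, as a shift and turn from the pose commanded when the call began, along the tool's axes at that moment; what a row does not reach only later rows make up. A row lasts 1/12 s, in which the tool goes at most 41.7 mm and 7.16 degrees, less where a joint would pass 70% of its speed; a pose out of reach is approached as far as the arm can. A call with a gripper value outside its range is refused whole. OPENING is the opening, from -1 (shut) to 1 (fully open), set as the call begins (- or left out, the last holds). The fingers move at their own pace and stop on an object; the grip force is fixed at half the most. Time passes only in rows, so rows that repeat a pose let the fingers close. It gives the time, the measured TCP pose, the force, the opening and the grip force at its end, in the units of the state.
- read_state(): the state, without advancing time (a new reading comes with each control period).
- read_camera(name): name is "scene" or "top" or "wrist"; returns a dict with "color" (420x560x3 uint8, red, green, blue), "range_z" (420x560 float32, m along the optical axis (not along the pixel's ray), 0 where there is no reading), "camera_matrix" (3x3 intrinsics, pixels), "T" (4x4, takes a point from camera to world coordinates); the wrist camera has in their place "hand_eye" (4x4, takes a point from camera to tool coordinates, whose origin is the TCP and whose axes are the flange's). Camera axes: x right, y down, z forward; pixel columns grow to the right and rows downward; lengths in m; the calibration is good to about 2 mm. A picture is of the moment at which its call begins: read the wrist's pose just before it.
- hand_in(): hands the job in; it is judged then, once.
The state is a dict: "time_s": time; "q": joint angles; "qd": joint speeds; "joint_torque": joint torques, N m; "eef_pos": TCP position; "ee_rot": TCP orientation; "wrist_force": force on the tool from outside, world axes, zero at the start; "torque": the same for the moment, N m; "finger_gap": finger opening in m; "grasp_force": force on a finger pad.
Only numpy, scipy, OpenCV 4.12 (cv2) and the standard library are available. Lean on these libraries where they do the work, as an engineer would, in place of code of your own. Each camera call takes 0.05 s, during which the arm holds its last target. There are 200 camera calls.

## Working session

There is one attempt and no reset: what is moved stays moved. The work goes in short steps, Python scripts to look and compute and a shell command to move; the robot and the scene stay as the last step left them, time stands still between calls to the robot, and variables do not carry over. Pictures are saved under pics/ and viewed, at most 10 in all, crops included, and the job is handed in when it is done.

```bash
mkdir -p pics; ls; python3 - <<'E'
from workcell import *
import cv2,numpy as np
s=read_state();print(s)
for n in("top","scene"):
    c=read_camera(n);cv2.imwrite(f"pics/{n}0.png",c["color"][:,:,::-1]);np.savez(f"{n}0.npz",**c);print(c["camera_matrix"],c["T"])
E
```

```text
pics
{'time_s': 0.0, 'q': array([ 6.27801318e+01,  2.17393956e+01,  9.93946464e+01,  1.39116389e-03,
        5.89293072e+01, -1.90771375e+00]), 'qd': array([-0.09610317, -0.02280342, -0.01367862, -0.08502281,  0.05503766,
       -0.01827585]), 'joint_torque': array([ 7.98489509e-05, -7.63734341e+01, -4.34377384e+01,  6.50519365e-02,
        4.23980830e-02, -1.13663129e-04]), 'eef_pos': array([0.29910293, 0.6324469 , 0.21328583]), 'ee_rot': array([-1.79936726e+02, -3.29899668e-03,  1.54687125e+02]), 'wrist_force': array([ 0.43296502,  0.30794948, -0.09983819]), 'torque': array([-0.02495424,  0.0032582 , -0.0209751 ]), 'grasp_force': 0.0, 'finger_gap': 0.09133674795107799}
[[455.3943058    0.         274.68566389]
 [  0.         455.3943058  207.71948344]
 [  0.           0.           1.        ]] [[-0.0164225  -0.99426912  0.10563724  0.49402549]
 [-0.99956455  0.01891614  0.02264721 -0.06782009]
 [-0.02451567 -0.10521932 -0.99414681  1.15422445]
 [ 0.          0.          0.          1.        ]]
[[473.59014292   0.         284.27789621]
 [  0.         473.59014292 205.41918738]
 [  0.           0.           1.        ]] [[ 0.51392553 -0.39377728  0.76211548 -0.12528815]
 [-0.85781731 -0.24158011  0.45363919 -0.50873124]
 [ 0.00547914 -0.88689261 -0.46194315  0.51756484]
 [ 0.          0.          0.          1.        ]]
```

View pics/top0.png

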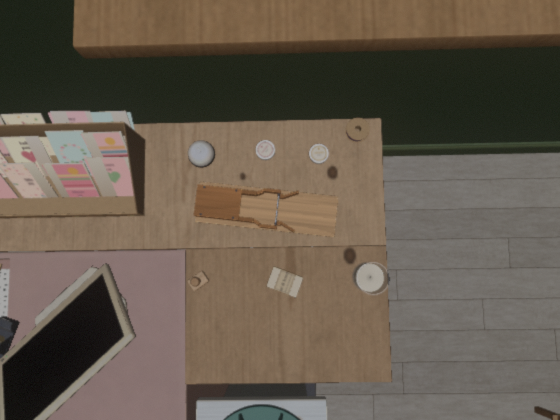

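View pics/scene0.png

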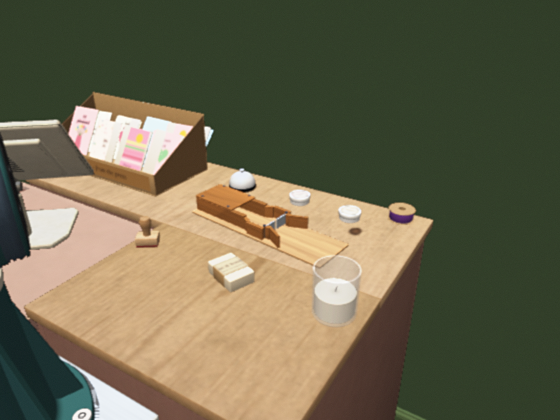

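Top view: the soap is at about (285,282). The lane's apron ends at x≈337 (y≈215), the flaps are at about (278,209), and the dark roof spans x 195–241. Loading runs toward image left, which is world +y. Next I'll measure these.

```bash
cat > h.py <<'E'
import numpy as np,cv2
def ray(c,uv,z):
    K=c["camera_matrix"];T=c["T"];uv=np.atleast_2d(uv).astype(float)
    d=np.c_[uv,np.ones(len(uv))]@np.linalg.inv(K).T@T[:3,:3].T
    return T[:3,3]+d*((z-T[2,3])/d[:,2])[:,None]
def cloud(c):
    r=c["range_z"];v,u=np.indices(r.shape);uv=np.c_[u.ravel(),v.ravel(),np.ones(r.size)]
    p=(uv@np.linalg.inv(c["camera_matrix"]).T)*r.reshape(-1,1)
    return (p@c["T"][:3,:3].T+c["T"][:3,3]).reshape(*r.shape,3)
E
python3 - <<'E'
from h import *
c=dict(np.load("top0.npz"));P=cloud(c);img=c["color"]
print("table z",np.median(P[300:340,220:260,2]),np.median(P[240:246,240:330,2]),"soap z",P[282,285],"roof z",np.median(P[195:208,210:230,2]),"apron z",np.median(P[210:220,310:330,2]))
# soap by height
m=(P[...,2]>0.012)&(P[...,2]<0.045);roi=np.zeros(m.shape,bool);roi[262:305,258:312]=1
m1=(m&roi).astype(np.uint8);cs,_=cv2.findContours(m1,0,2);k=max(cs,key=cv2.contourArea)
for nm,q in(("soaph",k[:,0]),):
    r=cv2.minAreaRect(ray(c,q,0.027)[:,:2].astype(np.float32));print(nm,r)
hsv=cv2.cvtColor(img,cv2.COLOR_RGB2HSV)
ms=((hsv[...,1]<110)&(hsv[...,2]>120)&roi).astype(np.uint8);cs,_=cv2.findContours(ms,0,2);k=max(cs,key=cv2.contourArea)
print("soapc",cv2.minAreaRect(ray(c,k[:,0],0.027)[:,:2].astype(np.float32)))
# roof
roi=np.zeros(m.shape,bool);roi[170:235,185:250]=1
mr=((P[...,2]>0.03)&roi).astype(np.uint8);cs,_=cv2.findContours(mr,0,2);k=max(cs,key=cv2.contourArea)
print("roofh",cv2.minAreaRect(ray(c,k[:,0],0.0425)[:,:2].astype(np.float32)))
b=cv2.resize(img[175:300,185:350],None,fx=4.8,fy=4.8,interpolation=cv2.INTER_CUBIC);cv2.imwrite("pics/c1.png",b[:,:,::-1])
E
```

```text
table z 0.000767627142117866 0.0004606584416030346 soap z [ 0.43092787 -0.06439062  0.03239189] roof z 0.04271357190739056 apron z 0.006560849977530925
soaph ((0.43220430612564087, -0.06238424405455589), (0.07766077667474747, 0.05315128341317177), 68.58718872070312)
soapc ((0.42839717864990234, -0.06314893811941147), (0.1302204728126526, 0.10166442394256592), 89.07725524902344)
roofh ((0.6277280449867249, 0.085307277739048), (0.13962382078170776, 0.07852882891893387), 82.6131591796875)
```

View pics/c1.png

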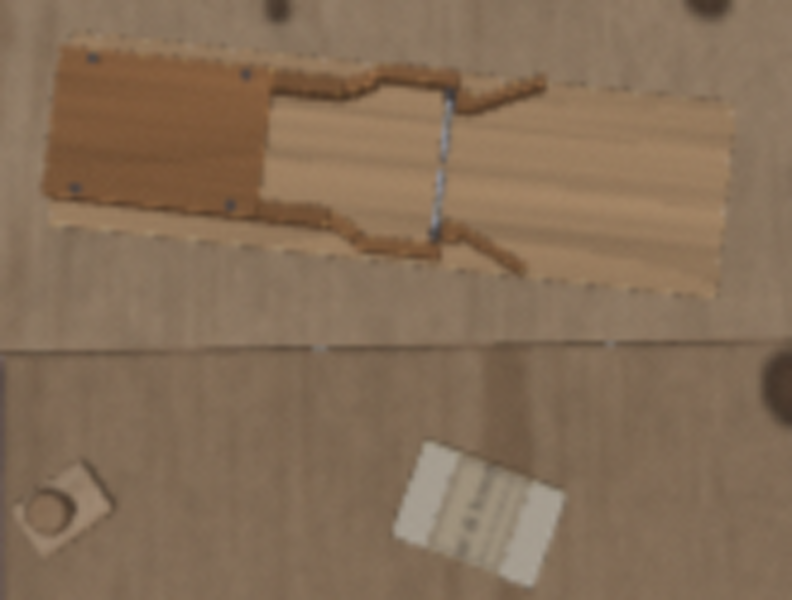

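The crop shows the soap's top corners at (427,440), (566,491), (530,586) and (394,536). The apron end corners are (735,104) and (715,297), the flap pins (451,90) and (435,238), and the roof front edge (273,75)–(260,200).

```bash
python3 - <<'E'
from h import *
c=dict(np.load("top0.npz"))
px=lambda a:(np.array(a,float)+.5)/4.8-.5+[185,175]
S=ray(c,px([(427,440),(566,491),(530,586),(394,536)]),.0274)
print("soap",S.mean(0),"ang",np.degrees(np.arctan2(*(S[0]+S[3]-S[1]-S[2])[[1,0]])),[np.linalg.norm(S[i]-S[(i+1)%4]) for i in range(4)])
A=ray(c,px([(735,104),(715,297)]),.006);F=ray(c,px([(451,90),(435,238)]),.03);R=ray(c,px([(273,75),(260,200),(62,42),(43,195)]),.0425)
B=ray(c,px([(48,225)]),.006);
E=ray(c,px([(715,297)]),.006)
d=(B-E)[0];print("len",np.linalg.norm(d),"lane ang",np.degrees(np.arctan2(d[1],d[0])))
print("apron edge",A,A.mean(0),"flap",F,F.mean(0),"roof",R)
d2=R[2:].mean(0)-A.mean(0);print(np.degrees(np.arctan2(d2[1],d2[0])),np.linalg.norm(d2[:2]))
# roof direction from edge: perpendicular
d3=A[0]-A[1];print("across",np.degrees(np.arctan2(d3[1],d3[0])))
for n,uv,z in(("candle",(371,277),.09),("bell",(201,153),.03),("t1",(265,149),.021),("t2",(318,153),.021)):print(n,ray(c,uv,z))
E
```

```text
soap [ 0.43187626 -0.06299784  0.0274    ] ang 69.15147316598103 [np.float64(0.07539415392973528), np.float64(0.05121283473939347), np.float64(0.07347866257826062), np.float64(0.05135710616973498)]
len 0.35340122656034145 lane ang 82.81905071226736
apron edge [[ 0.64216751 -0.20193437  0.006     ]
 [ 0.54059965 -0.18835338  0.006     ]] [ 0.59138358 -0.19514387  0.006     ] flap [[ 0.64928011 -0.05245919  0.03      ]
 [ 0.57250053 -0.04288131  0.03      ]] [ 0.61089032 -0.04767025  0.03      ] roof [[0.65715523 0.03882508 0.0425    ]
 [0.59272216 0.04605232 0.0425    ]
 [0.67655337 0.14790087 0.0425    ]
 [0.59736635 0.15757112 0.0425    ]]
82.53610014399848 0.350852675314519
across -7.616042948246603
candle [[ 0.44256438 -0.26264908  0.09      ]]
bell [[0.75596776 0.14161714 0.03      ]]
t1 [[ 0.76481495 -0.0198718   0.021     ]]
t2 [[ 0.75151441 -0.15386073  0.021     ]]
```

```bash
python3 - <<'E'
from h import *
for n in("top","scene"):
    P=cloud(dict(np.load(n+"0.npz")))
    ok=np.isfinite(P).all(-1)
    print(n,"rows x .2-.8, cols y -.3..0.7; max z mm")
    for x in np.arange(.2,.8,.1):
        o=[]
        for y in np.arange(-.3,.7,.1):
            k=ok&(abs(P[...,0]-x-.05)<.05)&(abs(P[...,1]-y-.05)<.05)
            o.append(int(P[k][:,2].max()*1000) if k.any() else -999)
        print(round(x,1),o)
E
```

```text
top rows x .2-.8, cols y -.3..0.7; max z mm
0.2 [8, 7, 8, 7, 8, 274, 276, 272, 209, 25]
0.3 [8, 8, 30, 8, 7, 275, 266, 203, 140, 19]
0.4 [96, 30, 1154, 9, 65, 210, 198, 136, -6, -19]
0.5 [7, 13, 39, 47, 47, 8, 7, 6, 7, 7]
0.6 [6, 31, 38, 48, 49, 101, 80, 87, 85, 82]
0.7 [691, 692, 691, 691, 691, 156, 155, 161, 149, 113]
0.8 [30, 7, 6, 8, 5, 161, 161, 161, 164, 116]
scene rows x .2-.8, cols y -.3..0.7; max z mm
0.2 [1, 1, 2, 2, 2, 270, 248, -999, -999, -999]
0.3 [1, 1, 25, 2, 1, 270, 243, 135, -999, -999]
0.4 [90, 26, 28, 2, 61, 205, 172, 100, -9, -23]
0.5 [1, 7, 35, 44, 43, 1, 2, 2, 2, 1]
0.6 [5, 32, 34, 43, 44, 101, 76, 84, 86, 82]
0.7 [25, 21, 21, 21, 50, 152, 155, 157, 155, 157]
0.8 [26, 1, 1, 1, 1, 156, 158, 157, 158, 158]
```

The monitor beside the start is up to 275 mm high, so I'll rise first and swing round at a larger radius.

```bash
cat >> h.py <<'E'
from scipy.spatial.transform import Rotation as Ro
def go(t,yaw,p=None,rot=None):
    "shift in tool axes and az to reach target t,yaw from pose p, rot (default measured)"
    from workcell import read_state
    s=read_state();p=s["eef_pos"] if p is None else p;rot=s["ee_rot"] if rot is None else rot
    R=Ro.from_euler("xyz",rot,degrees=True);G=Ro.from_euler("xyz",[180,0,yaw],degrees=True)
    print("shift",(R.inv().apply(np.array(t)-p)).round(4),"turn",(R.inv()*G).as_rotvec().round(4),"t",round(s["time_s"],2),"rot",s["ee_rot"].round(2))
E
python3 -m handwheel '[{"z":-0.2},{"z":-0.2},{"z":-0.2},{"z":-0.2},{"z":-0.2},{"z":-0.2}]' 1
python3 -c "
from h import *
go((.60,.25,.41),110);go((.60,.25,.41),110,rot=[180,0,154.69])"
```

```text
shift [-0.4355 -0.2173 -0.1964] turn [-9.000e-04  4.000e-04  7.799e-01] t 0.1 rot [-179.95    0.    154.69]
shift [-0.4355 -0.2172 -0.1966] turn [-0.   -0.    0.78] t 0.1 rot [-179.95    0.    154.69]invalid input at $[0]: expected keys x, y, z, ax, ay, az
```

All keys are needed in every row.

```bash
python3 -m handwheel '[{"x":0,"y":0,"z":-0.2,"ax":0,"ay":0,"az":0},{"x":0,"y":0,"z":-0.2,"ax":0,"ay":0,"az":0},{"x":0,"y":0,"z":-0.2,"ax":0,"ay":0,"az":0},{"x":0,"y":0,"z":-0.2,"ax":0,"ay":0,"az":0},{"x":0,"y":0,"z":-0.2,"ax":0,"ay":0,"az":0},{"x":0,"y":0,"z":-0.2,"ax":0,"ay":0,"az":0}]' 1
python3 -c "
from h import *
go((.60,.25,.41),110,rot=[180,0,154.69])"
```

```text
time_s: 0.6
eef_pos: [0.3002, 0.6345, 0.4221]
ee_rot: [179.5, 0.0, 154.7]
wrist_force: [0.9, 0.6, -0.6]
finger_gap: 0.0911
grasp_force: 0.0
shift [-0.4354 -0.2194  0.0121] turn [-0.   -0.    0.78] t 0.6 rot [1.7945e+02 2.0000e-02 1.5469e+02]
```

```bash
python3 -m handwheel '[{"x":-0.435,"y":-0.219,"z":0,"ax":0,"ay":0,"az":0.78},{"x":-0.435,"y":-0.219,"z":0,"ax":0,"ay":0,"az":0.78},{"x":-0.435,"y":-0.219,"z":0,"ax":0,"ay":0,"az":0.78},{"x":-0.435,"y":-0.219,"z":0,"ax":0,"ay":0,"az":0.78},{"x":-0.435,"y":-0.219,"z":0,"ax":0,"ay":0,"az":0.78},{"x":-0.435,"y":-0.219,"z":0,"ax":0,"ay":0,"az":0.78},{"x":-0.435,"y":-0.219,"z":0,"ax":0,"ay":0,"az":0.78},{"x":-0.435,"y":-0.219,"z":0,"ax":0,"ay":0,"az":0.78},{"x":-0.435,"y":-0.219,"z":0,"ax":0,"ay":0,"az":0.78},{"x":-0.435,"y":-0.219,"z":0,"ax":0,"ay":0,"az":0.78}]'
python3 -c "
from h import *
go((.445,-.06,.25),69.2)"
```

```text
time_s: 1.43
eef_pos: [0.5564, 0.3024, 0.4135]
ee_rot: [-180.0, 0.0, 110.0]
wrist_force: [-0.2, 1.0, 0.3]
finger_gap: 0.0911
grasp_force: 0.0
shift [-0.3024 -0.2285  0.1636] turn [-4.00e-04  2.00e-04  7.12e-01] t 1.43 rot [-179.98    0.    110.  ]
```

```bash
python3 -m handwheel '[{"x":-0.302,"y":-0.228,"z":0,"ax":0,"ay":0,"az":0.712},{"x":-0.302,"y":-0.228,"z":0,"ax":0,"ay":0,"az":0.712},{"x":-0.302,"y":-0.228,"z":0,"ax":0,"ay":0,"az":0.712},{"x":-0.302,"y":-0.228,"z":0,"ax":0,"ay":0,"az":0.712},{"x":-0.302,"y":-0.228,"z":0,"ax":0,"ay":0,"az":0.712},{"x":-0.302,"y":-0.228,"z":0,"ax":0,"ay":0,"az":0.712},{"x":-0.302,"y":-0.228,"z":0,"ax":0,"ay":0,"az":0.712},{"x":-0.302,"y":-0.228,"z":0.16,"ax":0,"ay":0,"az":0.712},{"x":-0.302,"y":-0.228,"z":0.16,"ax":0,"ay":0,"az":0.712},{"x":-0.302,"y":-0.228,"z":0.16,"ax":0,"ay":0,"az":0.712}]'
python3 -m handwheel '[{"x":0,"y":0,"z":0.05,"ax":0,"ay":0,"az":0},{"x":0,"y":0,"z":0.05,"ax":0,"ay":0,"az":0},{"x":0,"y":0,"z":0.05,"ax":0,"ay":0,"az":0}]'
python3 - <<'E'
from h import *
from workcell import *
go((.432,-.063,.10),69.15)
s=read_state();c=read_camera("wrist");cv2.imwrite("pics/w1.png",c["color"][:,:,::-1]);np.savez("w1.npz",**c,pos=s["eef_pos"],rot=s["ee_rot"]);print(c["hand_eye"])
E
```

```text
time_s: 2.27
eef_pos: [0.4519, -0.0327, 0.3029]
ee_rot: [179.9, -0.0, 69.2]
wrist_force: [1.6, 0.2, 0.2]
finger_gap: 0.0913
grasp_force: 0.0
time_s: 2.52
eef_pos: [0.451, -0.0313, 0.2519]
ee_rot: [-179.7, 0.1, 69.2]
wrist_force: [0.7, 0.2, 0.3]
finger_gap: 0.0915
grasp_force: 0.0
shift [-0.0362 -0.0057  0.152 ] turn [-0.0051  0.0012  0.0005] t 2.52 rot [-1.7971e+02  7.0000e-02  6.9180e+01]
[[-3.26595223e-04 -9.56854257e-01 -2.90568106e-01  8.32352899e-02]
 [ 9.99999793e-01 -4.73804894e-04  4.36273191e-04  6.30897008e-05]
 [-5.55122451e-04 -2.90567904e-01  9.56854213e-01 -1.71265984e-01]
 [ 0.00000000e+00  0.00000000e+00  0.00000000e+00  1.00000000e+00]]
```

View pics/w1.png

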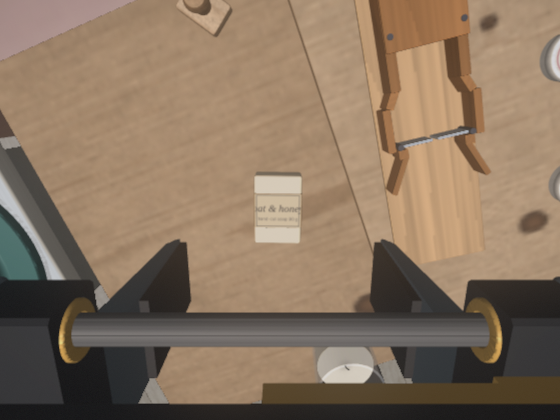

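Wrist view: the soap's top face spans (255–301, 173–243), almost aligned with the tool. The flap line runs from (398,147) to (473,130), and the apron's near edge from (410,264) to (484,249).

```bash
cat >> h.py <<'E'
def wcam(c,pos,rot):
    T=np.eye(4);T[:3,:3]=Ro.from_euler("xyz",rot,degrees=True).as_matrix();T[:3,3]=pos
    return dict(c,T=T@c["hand_eye"])
E
python3 - <<'E'
from h import *
d=dict(np.load("w1.npz"));c=wcam(d,d["pos"],d["rot"]);P=cloud(c)
m=((P[...,2]>.017)&(P[...,2]<.04));roi=np.zeros(m.shape,bool);roi[150:265,235:325]=1
cs,_=cv2.findContours((m&roi).astype(np.uint8),0,2);k=max(cs,key=cv2.contourArea)
r=cv2.minAreaRect(ray(c,k[:,0],.0274)[:,:2].astype(np.float32));print(r, P[200,240],P[210,280])
S=ray(c,[(254.5,174),(301.5,174),(300,243),(255.5,243)],.0274);print(S.mean(0),np.degrees(np.arctan2(*(S[0]+S[1]-S[2]-S[3])[[1,0]])))
A=ray(c,[(410,264),(484,249)],.006);F=ray(c,[(398,147),(473,130)],.03);R=ray(c,[(387,52),(468,31)],.0425)
print(A.mean(0),F,F.mean(0),R,R.mean(0))
v=F.mean(0)-A.mean(0);print(np.degrees(np.arctan2(v[1],v[0])),np.linalg.norm(v[:2]))
v=R.mean(0)-A.mean(0);print(np.degrees(np.arctan2(v[1],v[0])),np.linalg.norm(v[:2]))
E
```

```text
((0.4354548156261444, -0.06014762073755264), (0.0789068341255188, 0.05251102149486542), 67.9559097290039) [ 0.39568704 -0.04242484 -0.00059358] [ 0.43810883 -0.06280759  0.02697849]
[ 0.43617761 -0.06128486  0.0274    ] 68.86556475902968
[ 0.60256605 -0.19426959  0.006     ] [[ 0.57730218 -0.04164409  0.03      ]
 [ 0.653667   -0.05218495  0.03      ]] [ 0.61548459 -0.04691452  0.03      ] [[0.58849207 0.05023503 0.0425    ]
 [0.66318684 0.04091781 0.0425    ]] [0.62583945 0.04557642 0.0425    ]
84.98972164141229 0.14792026091282642
84.45766977701324 0.24097252408336114
```

```bash
python3 -c "
from h import *
go((.4345,-.0615,.005),68.7)"
```

```text
shift [-0.0346 -0.0057  0.2493] turn [-0.0017  0.0004  0.0089] t 2.57 rot [-1.799e+02  2.000e-02  6.921e+01]
```

```bash
python3 -m handwheel '[{"x":-0.035,"y":-0.006,"z":0.04,"ax":0,"ay":0,"az":0.009},{"x":-0.035,"y":-0.006,"z":0.19,"ax":0,"ay":0,"az":0.009},{"x":-0.035,"y":-0.006,"z":0.19,"ax":0,"ay":0,"az":0.009},{"x":-0.035,"y":-0.006,"z":0.19,"ax":0,"ay":0,"az":0.009},{"x":-0.035,"y":-0.006,"z":0.19,"ax":0,"ay":0,"az":0.009},{"x":-0.035,"y":-0.006,"z":0.19,"ax":0,"ay":0,"az":0.009},{"x":-0.035,"y":-0.006,"z":0.19,"ax":0,"ay":0,"az":0.009},{"x":-0.035,"y":-0.006,"z":0.19,"ax":0,"ay":0,"az":0.009}]'
python3 - <<'E'
from h import *
from workcell import *
go((.4345,-.0615,.005),68.7)
print(np.array([read_state()["eef_pos"] for _ in range(3)]))
s=read_state();d=read_camera("wrist");cv2.imwrite("pics/w2.png",d["color"][:,:,::-1])
c=wcam(d,s["eef_pos"],s["ee_rot"]);P=cloud(c)
hsv=cv2.cvtColor(d["color"],cv2.COLOR_RGB2HSV)
m=(P[...,2]>.015)&(P[...,2]<.04)&(abs(P[...,0]-.435)<.06)&(abs(P[...,1]+.06)<.06)&(hsv[...,2]>110)
cs,_=cv2.findContours(m.astype(np.uint8),0,2);k=max(cs,key=cv2.contourArea)
r=cv2.minAreaRect(ray(c,k[:,0],.0274)[:,:2].astype(np.float32));print(r,cv2.boundingRect(k))
E
```

```text
time_s: 3.23
eef_pos: [0.4371, -0.0622, 0.0668]
ee_rot: [179.8, -0.0, 68.7]
wrist_force: [1.0, -0.8, 0.7]
finger_gap: 0.0913
grasp_force: 0.0
shift [-0.0003 -0.0029  0.0618] turn [ 0.0034 -0.0006  0.0003] t 3.23 rot [ 1.798e+02 -4.000e-02  6.872e+01]
[[ 0.43706785 -0.06218871  0.06678802]
 [ 0.43706785 -0.06218871  0.06678802]
 [ 0.43706785 -0.06218871  0.06678802]]
((0.4356159269809723, -0.059872258454561234), (0.07819361239671707, 0.05273616313934326), 68.56864929199219) (231, 177, 90, 123)
```

View pics/w2.png

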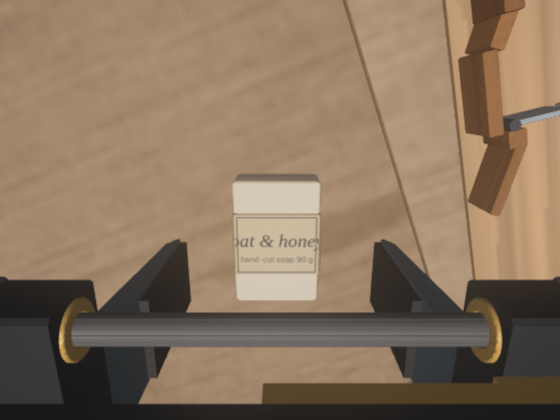

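The soap sits centred and square between the fingers (columns 233–320). I'll descend and close.

```bash
python3 -m handwheel '[{"x":0.001,"y":-0.001,"z":0.03,"ax":0,"ay":0,"az":0},{"x":0.001,"y":-0.001,"z":0.05,"ax":0,"ay":0,"az":0},{"x":0.001,"y":-0.001,"z":0.06,"ax":0,"ay":0,"az":0},{"x":0.001,"y":-0.001,"z":0.061,"ax":0,"ay":0,"az":0},{"x":0.001,"y":-0.001,"z":0.061,"ax":0,"ay":0,"az":0}]'
python3 -m handwheel '[{"x":0,"y":0,"z":0,"ax":0,"ay":0,"az":0},{"x":0,"y":0,"z":0,"ax":0,"ay":0,"az":0},{"x":0,"y":0,"z":0,"ax":0,"ay":0,"az":0},{"x":0,"y":0,"z":0,"ax":0,"ay":0,"az":0},{"x":0,"y":0,"z":0,"ax":0,"ay":0,"az":0},{"x":0,"y":0,"z":0,"ax":0,"ay":0,"az":0},{"x":0,"y":0,"z":0,"ax":0,"ay":0,"az":0},{"x":0,"y":0,"z":0,"ax":0,"ay":0,"az":0}]' -1
```

```text
time_s: 3.7
eef_pos: [0.435, -0.0609, 0.0042]
ee_rot: [179.9, -0.0, 68.7]
wrist_force: [-0.1, -0.4, -0.3]
finger_gap: 0.0914
grasp_force: 0.0
time_s: 4.37
eef_pos: [0.4342, -0.0608, 0.0032]
ee_rot: [180.0, -0.0, 68.7]
wrist_force: [-1.3, -0.4, 7.2]
finger_gap: 0.0526
grasp_force: 30.0
```

```bash
python3 -c "
from h import *
go((.598,-.16,.12),82.8)"
python3 -m handwheel '[{"x":0,"y":0,"z":-0.03,"ax":0,"ay":0,"az":0},{"x":0,"y":0,"z":-0.07,"ax":0,"ay":0,"az":0},{"x":0,"y":0,"z":-0.11,"ax":0,"ay":0,"az":0},{"x":0,"y":0,"z":-0.12,"ax":0,"ay":0,"az":0},{"x":0,"y":0,"z":-0.12,"ax":0,"ay":0,"az":0},{"x":0,"y":0,"z":-0.12,"ax":0,"ay":0,"az":0}]'
python3 -c "
from h import *
go((.598,-.16,.12),82.8)"
```

```text
shift [-0.0328  0.1887 -0.1168] turn [ 2.000e-04  0.000e+00 -2.463e-01] t 4.37 rot [179.99  -0.    68.69]
time_s: 4.87
eef_pos: [0.434, -0.0608, 0.1228]
ee_rot: [180.0, -0.0, 68.7]
wrist_force: [-0.2, -0.3, -1.7]
finger_gap: 0.0531
grasp_force: 30.0
shift [-0.0328  0.1889  0.003 ] turn [ 0.0009 -0.     -0.2463] t 4.87 rot [ 1.7995e+02 -1.0000e-02  6.8690e+01]
```

```bash
python3 -m handwheel '[{"x":-0.007,"y":0.03,"z":0,"ax":0,"ay":0,"az":-0.05},{"x":-0.012,"y":0.07,"z":0,"ax":0,"ay":0,"az":-0.1},{"x":-0.018,"y":0.1,"z":0,"ax":0,"ay":0,"az":-0.15},{"x":-0.025,"y":0.14,"z":0,"ax":0,"ay":0,"az":-0.2},{"x":-0.033,"y":0.175,"z":0,"ax":0,"ay":0,"az":-0.246},{"x":-0.033,"y":0.189,"z":0,"ax":0,"ay":0,"az":-0.246},{"x":-0.033,"y":0.189,"z":0,"ax":0,"ay":0,"az":-0.246},{"x":-0.033,"y":0.189,"z":0,"ax":0,"ay":0,"az":-0.246}]'
python3 - <<'E'
from h import *
from workcell import *
s=read_state();d=read_camera("wrist");cv2.imwrite("pics/w3.png",d["color"][:,:,::-1]);np.savez("w3.npz",**d,pos=s["eef_pos"],rot=s["ee_rot"])
E
```

```text
time_s: 5.53
eef_pos: [0.597, -0.1601, 0.12]
ee_rot: [-179.8, -0.0, 82.8]
wrist_force: [0.1, 0.7, -1.0]
finger_gap: 0.0531
grasp_force: 30.0
```

View pics/w3.png

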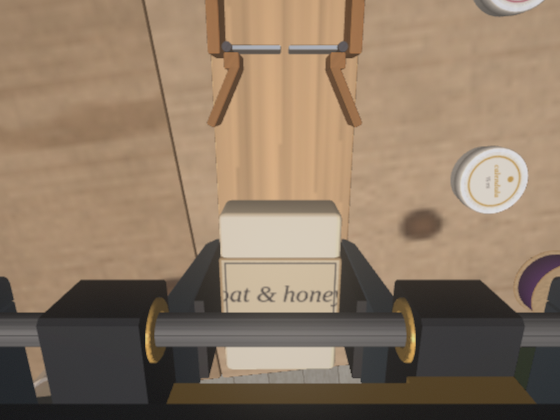

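The wrist view is almost straight down the lane. The flap pins are at (226,47) and (344,47), the funnel tips at (213,122) and (356,122), and the floor edges at (218,180) and (351,175).

```bash
python3 - <<'E'
from h import *
d=dict(np.load("w3.npz"));c=wcam(d,d["pos"],d["rot"])
g=cv2.GaussianBlur(cv2.cvtColor(d["color"],cv2.COLOR_RGB2HSV)[...,1].astype(float),(3,3),0)
L=[];R=[]
for v in range(135,195,3):
    gr=np.convolve(g[v],[1,1,1,-1,-1,-1],"same")
    L.append((200+np.argmax(abs(gr[200:235])),v));R.append((335+np.argmax(abs(gr[335:372])),v))
def fit(Q):
    q=ray(c,Q,.006)[:,:2].astype(np.float32);l=cv2.fitLine(q,cv2.DIST_HUBER,0,.001,.001).ravel()
    l=l*np.sign([l[1],l[1],1,1]);return np.degrees(np.arctan2(l[1],l[0])),l[2:]+l[:2]/l[1]*(-.1-l[3])
print("left",fit(L),"right",fit(R));print(L[::4],R[::4])
F=ray(c,[(226,47),(344,47)],.03);T=ray(c,[(213,122),(356,122)],.034)
print(F,F.mean(0),T,T.mean(0))
v=(F-T).mean(0);print(np.degrees(np.arctan2(v[1],v[0])));x=F[1]-F[0];print(np.degrees(np.arctan2(x[1],x[0]))+90)
S=ray(c,[(222,257),(339,257)],.147);print("bar",S.mean(0))
E
```

```text
left (np.float64(82.23715056269815), array([ 0.55538162, -0.1       ])) right (np.float64(82.66712528710028), array([ 0.66028268, -0.1       ]))
[(np.int64(215), 135), (np.int64(215), 147), (np.int64(216), 159), (np.int64(216), 171), (np.int64(217), 183)] [(np.int64(354), 135), (np.int64(353), 147), (np.int64(352), 159), (np.int64(352), 171), (np.int64(351), 183)]
[[ 0.57712699 -0.04141415  0.03      ]
 [ 0.65226849 -0.05102873  0.03      ]] [ 0.61469774 -0.04622144  0.03      ] [[ 0.56122809 -0.08643372  0.034     ]
 [ 0.65596598 -0.09849684  0.034     ]] [ 0.60859703 -0.09246528  0.034     ]
82.48466643660205
82.70845331128164
bar [ 0.60008977 -0.14018133  0.147     ]
```

```bash
python3 -c "
from h import *
go((.6014,-.1473,.0103),82.5)"
```

```text
shift [0.0129 0.0038 0.1101] turn [-0.0039 -0.0007  0.0046] t 5.58 rot [-1.7978e+02 -4.0000e-02  8.2770e+01]
```

```bash
python3 -m handwheel '[{"x":0.013,"y":0.0035,"z":0.03,"ax":0,"ay":0,"az":0.0046},{"x":0.013,"y":0.0035,"z":0.06,"ax":0,"ay":0,"az":0.0046},{"x":0.013,"y":0.0035,"z":0.09,"ax":0,"ay":0,"az":0.0046},{"x":0.013,"y":0.0035,"z":0.1,"ax":0,"ay":0,"az":0.0046},{"x":0.013,"y":0.0035,"z":0.106,"ax":0,"ay":0,"az":0.0046},{"x":0.013,"y":0.0035,"z":0.109,"ax":0,"ay":0,"az":0.0046},{"x":0.013,"y":0.0035,"z":0.109,"ax":0,"ay":0,"az":0.0046}]'
python3 -c "
from h import *
go((.6014,-.1473,.0103),82.5)"
```

```text
time_s: 6.17
eef_pos: [0.6033, -0.1478, 0.0145]
ee_rot: [180.0, 0.0, 82.5]
wrist_force: [-0.8, 0.2, -1.4]
finger_gap: 0.0528
grasp_force: 30.0
shift [ 0.0002 -0.002   0.0042] turn [0.0003 0.0001 0.0003] t 6.17 rot [179.98   0.    82.52]
```

```bash
python3 -m handwheel '[{"x":0,"y":-0.001,"z":0.001,"ax":0,"ay":0,"az":0},{"x":0,"y":-0.001,"z":0.002,"ax":0,"ay":0,"az":0},{"x":0,"y":-0.001,"z":0.002,"ax":0,"ay":0,"az":0},{"x":0,"y":-0.001,"z":0.002,"ax":0,"ay":0,"az":0}]'; python3 -m handwheel '[{"x":0,"y":0,"z":0.001,"ax":0,"ay":0,"az":0},{"x":0,"y":0,"z":0.001,"ax":0,"ay":0,"az":0}]'
```

```text
time_s: 6.5
eef_pos: [0.6025, -0.1478, 0.0127]
ee_rot: [180.0, 0.0, 82.5]
wrist_force: [0.9, 0.0, -0.8]
finger_gap: 0.0528
grasp_force: 30.0
time_s: 6.67
eef_pos: [0.6023, -0.1477, 0.0112]
ee_rot: [180.0, 0.0, 82.5]
wrist_force: [-0.1, 0.9, -2.0]
finger_gap: 0.0533
grasp_force: 30.0
```

```bash
python3 -m handwheel '[{"x":0,"y":0,"z":0.001,"ax":0,"ay":0,"az":0},{"x":0,"y":0,"z":0.0015,"ax":0,"ay":0,"az":0},{"x":0,"y":0,"z":0.0015,"ax":0,"ay":0,"az":0}]'; python3 -m handwheel '[{"x":0,"y":0,"z":0,"ax":0,"ay":0,"az":0},{"x":0,"y":0,"z":0,"ax":0,"ay":0,"az":0},{"x":0,"y":0,"z":0,"ax":0,"ay":0,"az":0},{"x":0,"y":0,"z":0,"ax":0,"ay":0,"az":0},{"x":0,"y":0,"z":0,"ax":0,"ay":0,"az":0},{"x":0,"y":0,"z":0,"ax":0,"ay":0,"az":0},{"x":0,"y":0,"z":0,"ax":0,"ay":0,"az":0}]' 1
python3 -m handwheel '[{"x":0,"y":0,"z":-0.02,"ax":0,"ay":0,"az":0},{"x":0,"y":0,"z":-0.05,"ax":0,"ay":0,"az":0},{"x":0,"y":0,"z":-0.07,"ax":0,"ay":0,"az":0},{"x":-0.04,"y":0,"z":-0.07,"ax":0,"ay":0,"az":0},{"x":-0.075,"y":0,"z":-0.07,"ax":0,"ay":0,"az":0},{"x":-0.075,"y":0,"z":-0.07,"ax":0,"ay":0,"az":0},{"x":-0.075,"y":0,"z":-0.07,"ax":0,"ay":0,"az":0},{"x":-0.075,"y":0,"z":-0.07,"ax":0,"ay":0,"az":0}]' -1
python3 - <<'E'
from h import *
from workcell import *
s=read_state();d=read_camera("wrist");cv2.imwrite("pics/w4.png",d["color"][:,:,::-1])
c=wcam(d,s["eef_pos"],s["ee_rot"]);P=cloud(c)
hsv=cv2.cvtColor(d["color"],cv2.COLOR_RGB2HSV)
m=(P[...,2]>.026)&(P[...,2]<.045)&(abs(P[...,0]-.60)<.07)&(abs(P[...,1]+.145)<.07)&(hsv[...,2]>110)
cs,_=cv2.findContours(m.astype(np.uint8),0,2);k=max(cs,key=cv2.contourArea)
print(cv2.minAreaRect(ray(c,k[:,0],.0334)[:,:2].astype(np.float32)),cv2.boundingRect(k))
go((.6147-.1305*.162,-.0462-.9914*.162,.011),82.5)
E
```

```text
time_s: 6.92
eef_pos: [0.6021, -0.1476, 0.0094]
ee_rot: [-180.0, -0.0, 82.5]
wrist_force: [0.0, 0.2, -1.8]
finger_gap: 0.053
grasp_force: 30.0
time_s: 7.5
eef_pos: [0.6022, -0.1476, 0.0096]
ee_rot: [180.0, 0.0, 82.5]
wrist_force: [-0.2, -0.3, -0.2]
finger_gap: 0.0909
grasp_force: 0.0
time_s: 8.17
eef_pos: [0.5922, -0.2218, 0.0794]
ee_rot: [-180.0, -0.0, 82.5]
wrist_force: [-0.2, 0.4, 0.3]
finger_gap: 0.0407
grasp_force: 0.0
((0.6020761728286743, -0.14821499586105347), (0.07591265439987183, 0.052762750536203384), 82.46221923828125) (232, 42, 96, 141)
shift [ 0.0146 -0.0006  0.0683] turn [-0.0005 -0.0002  0.0005] t 8.22 rot [-1.7997e+02 -1.0000e-02  8.2530e+01]
```

View pics/w4.png

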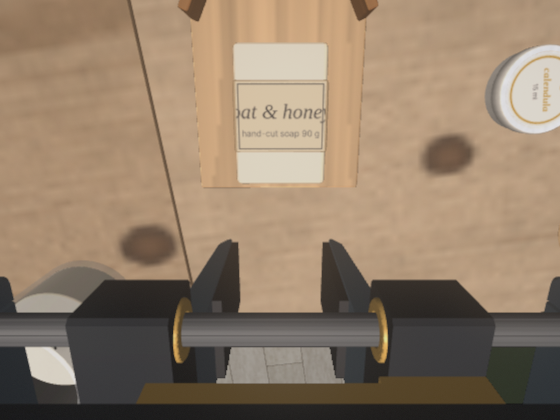

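The bar lies square and centred: columns 233–327 on a floor spanning 201–357. Next I'll lower behind it with the fingers closed.

```bash
python3 -m handwheel '[{"x":0,"y":0,"z":0,"ax":0,"ay":0,"az":0},{"x":0,"y":-0.0005,"z":0.03,"ax":0,"ay":0,"az":0},{"x":0,"y":-0.0005,"z":0.055,"ax":0,"ay":0,"az":0},{"x":0,"y":-0.0005,"z":0.067,"ax":0,"ay":0,"az":0},{"x":0,"y":-0.0005,"z":0.068,"ax":0,"ay":0,"az":0},{"x":0,"y":-0.0005,"z":0.068,"ax":0,"ay":0,"az":0},{"x":0,"y":-0.0005,"z":0.068,"ax":0,"ay":0,"az":0},{"x":0,"y":-0.0005,"z":0.068,"ax":0,"ay":0,"az":0}]' -1
python3 -m handwheel '[{"x":0.003,"y":0,"z":0,"ax":0,"ay":0,"az":0},{"x":0.006,"y":0,"z":0,"ax":0,"ay":0,"az":0},{"x":0.01,"y":0,"z":0,"ax":0,"ay":0,"az":0},{"x":0.014,"y":0,"z":0,"ax":0,"ay":0,"az":0},{"x":0.018,"y":0,"z":0,"ax":0,"ay":0,"az":0},{"x":0.022,"y":0,"z":0,"ax":0,"ay":0,"az":0},{"x":0.026,"y":0,"z":0,"ax":0,"ay":0,"az":0},{"x":0.03,"y":0,"z":0,"ax":0,"ay":0,"az":0},{"x":0.034,"y":0,"z":0,"ax":0,"ay":0,"az":0},{"x":0.038,"y":0,"z":0,"ax":0,"ay":0,"az":0}]'
python3 -c "
from h import *
go((.6147-.1305*.1,-.0462-.9914*.1,.011),82.5)"
```

```text
time_s: 8.88
eef_pos: [0.5928, -0.2222, 0.0129]
ee_rot: [179.9, 0.0, 82.5]
wrist_force: [-0.5, -0.4, -0.6]
finger_gap: 0.0006
grasp_force: 0.0
time_s: 9.72
eef_pos: [0.5969, -0.1839, 0.0115]
ee_rot: [180.0, 0.0, 82.5]
wrist_force: [0.1, -0.6, 0.3]
finger_gap: 0.0003
grasp_force: 0.7
shift [ 0.0388 -0.0004  0.0005] turn [0.     0.0001 0.0003] t 9.72 rot [180.     0.    82.52]
```

```bash
python3 -m handwheel '[{"x":0.004,"y":0,"z":0,"ax":0,"ay":0,"az":0},{"x":0.008,"y":0,"z":0,"ax":0,"ay":0,"az":0},{"x":0.012,"y":0,"z":0,"ax":0,"ay":0,"az":0},{"x":0.016,"y":0,"z":0,"ax":0,"ay":0,"az":0},{"x":0.02,"y":0,"z":0,"ax":0,"ay":0,"az":0},{"x":0.024,"y":0,"z":0,"ax":0,"ay":0,"az":0},{"x":0.028,"y":0,"z":0,"ax":0,"ay":0,"az":0},{"x":0.032,"y":0,"z":0,"ax":0,"ay":0,"az":0},{"x":0.036,"y":0,"z":0,"ax":0,"ay":0,"az":0},{"x":0.038,"y":0,"z":0,"ax":0,"ay":0,"az":0}]'
python3 - <<'E'
from h import *
from workcell import *
s=read_state();d=read_camera("wrist");cv2.imwrite("pics/w5.png",d["color"][:,:,::-1])
go((.6147-.1305*.05,-.0462-.9914*.05,.011),82.5)
E
```

```text
time_s: 10.55
eef_pos: [0.6018, -0.146, 0.0115]
ee_rot: [-180.0, -0.0, 82.5]
wrist_force: [0.0, -1.6, 1.0]
finger_gap: 0.0006
grasp_force: 0.7
shift [ 0.0505 -0.0002  0.0005] turn [-0.0002 -0.0001  0.0006] t 10.6 rot [-179.99   -0.     82.54]
```

View pics/w5.png

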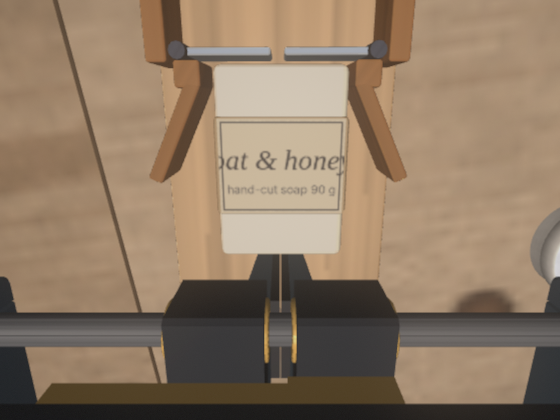

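The bar is straight in the funnel, its front edge at row 66, just short of the shut flaps at row 52. I'll push through at moderate speed.

```bash
python3 -m handwheel '[{"x":0.002,"y":0,"z":0,"ax":0,"ay":0,"az":0},{"x":0.005,"y":0,"z":0,"ax":0,"ay":0,"az":0},{"x":0.008,"y":0,"z":0,"ax":0,"ay":0,"az":0},{"x":0.011,"y":0,"z":0,"ax":0,"ay":0,"az":0},{"x":0.014,"y":0,"z":0,"ax":0,"ay":0,"az":0},{"x":0.017,"y":0,"z":0,"ax":0,"ay":0,"az":0},{"x":0.02,"y":0,"z":0,"ax":0,"ay":0,"az":0},{"x":0.023,"y":0,"z":0,"ax":0,"ay":0,"az":0},{"x":0.026,"y":0,"z":0,"ax":0,"ay":0,"az":0},{"x":0.029,"y":0,"z":0,"ax":0,"ay":0,"az":0}]'
python3 -m handwheel '[{"x":0.003,"y":0,"z":0,"ax":0,"ay":0,"az":0},{"x":0.006,"y":0,"z":0,"ax":0,"ay":0,"az":0},{"x":0.009,"y":0,"z":0,"ax":0,"ay":0,"az":0},{"x":0.012,"y":0,"z":0,"ax":0,"ay":0,"az":0},{"x":0.015,"y":0,"z":0,"ax":0,"ay":0,"az":0},{"x":0.018,"y":0,"z":0,"ax":0,"ay":0,"az":0},{"x":0.021,"y":0,"z":0,"ax":0,"ay":0,"az":0},{"x":0.024,"y":0,"z":0,"ax":0,"ay":0,"az":0},{"x":0.027,"y":0,"z":0,"ax":0,"ay":0,"az":0},{"x":0.03,"y":0,"z":0,"ax":0,"ay":0,"az":0}]'
python3 -c "
from h import *
go((.6147,-.0462,.011),82.5)"
```

```text
time_s: 11.43
eef_pos: [0.6055, -0.1175, 0.0115]
ee_rot: [-180.0, -0.0, 82.5]
wrist_force: [-1.3, -3.2, -0.8]
finger_gap: 0.0002
grasp_force: 1.5
time_s: 12.27
eef_pos: [0.6095, -0.0878, 0.0115]
ee_rot: [-180.0, -0.0, 82.5]
wrist_force: [-0.2, -1.6, -0.6]
finger_gap: 0.0004
grasp_force: 0.8
shift [ 0.0419 -0.0003  0.0005] turn [-0.     -0.      0.0003] t 12.27 rot [-180.     -0.     82.52]
```

```bash
python3 -m handwheel '[{"x":0.003,"y":0,"z":0,"ax":0,"ay":0,"az":0},{"x":0.006,"y":0,"z":0,"ax":0,"ay":0,"az":0},{"x":0.009,"y":0,"z":0,"ax":0,"ay":0,"az":0},{"x":0.012,"y":0,"z":0,"ax":0,"ay":0,"az":0},{"x":0.015,"y":0,"z":0,"ax":0,"ay":0,"az":0},{"x":0.018,"y":0,"z":0,"ax":0,"ay":0,"az":0},{"x":0.021,"y":0,"z":0,"ax":0,"ay":0,"az":0},{"x":0.024,"y":0,"z":0,"ax":0,"ay":0,"az":0},{"x":0.027,"y":0,"z":0,"ax":0,"ay":0,"az":0},{"x":0.03,"y":0,"z":0,"ax":0,"ay":0,"az":0}]'
python3 -m handwheel '[{"x":0.003,"y":0,"z":0,"ax":0,"ay":0,"az":0},{"x":0.006,"y":0,"z":0,"ax":0,"ay":0,"az":0},{"x":0.009,"y":0,"z":0,"ax":0,"ay":0,"az":0},{"x":0.012,"y":0,"z":0,"ax":0,"ay":0,"az":0},{"x":0.015,"y":0,"z":0,"ax":0,"ay":0,"az":0},{"x":0.018,"y":0,"z":0,"ax":0,"ay":0,"az":0},{"x":0.021,"y":0,"z":0,"ax":0,"ay":0,"az":0},{"x":0.023,"y":0,"z":0,"ax":0,"ay":0,"az":0},{"x":0.025,"y":0,"z":0,"ax":0,"ay":0,"az":0},{"x":0.027,"y":0,"z":0,"ax":0,"ay":0,"az":0}]'
python3 -c "
from h import *
go((.6147,-.0462,.011),82.5)"
```

```text
time_s: 13.1
eef_pos: [0.6135, -0.058, 0.0115]
ee_rot: [-180.0, 0.0, 82.5]
wrist_force: [-0.3, -1.5, -0.8]
finger_gap: 0.0007
grasp_force: 0.8
time_s: 13.93
eef_pos: [0.617, -0.0314, 0.0116]
ee_rot: [180.0, 0.0, 82.5]
wrist_force: [0.7, -1.7, 0.0]
finger_gap: 0.0003
grasp_force: 0.7
shift [-0.015  -0.0004  0.0006] turn [0.0001 0.     0.0003] t 13.93 rot [179.99   0.    82.52]
```

```bash
cat > ck.py <<'E'
from workcell import read_state
import sys,numpy as np
f=read_state()["wrist_force"];sys.exit(int(-(f[0]*.1305+f[1]*.9914)>3.5))
E
python3 -m handwheel '[{"x":0.002,"y":0,"z":0,"ax":0,"ay":0,"az":0},{"x":0.004,"y":0,"z":0,"ax":0,"ay":0,"az":0},{"x":0.006,"y":0,"z":0,"ax":0,"ay":0,"az":0},{"x":0.007,"y":0,"z":0,"ax":0,"ay":0,"az":0},{"x":0.008,"y":0,"z":0,"ax":0,"ay":0,"az":0}]'
python3 ck.py && python3 -m handwheel '[{"x":0.001,"y":0,"z":0,"ax":0,"ay":0,"az":0},{"x":0.002,"y":0,"z":0,"ax":0,"ay":0,"az":0},{"x":0.003,"y":0,"z":0,"ax":0,"ay":0,"az":0}]' && python3 ck.py && python3 -m handwheel '[{"x":0.001,"y":0,"z":0,"ax":0,"ay":0,"az":0},{"x":0.002,"y":0,"z":0,"ax":0,"ay":0,"az":0},{"x":0.003,"y":0,"z":0,"ax":0,"ay":0,"az":0}]' && python3 ck.py && python3 -m handwheel '[{"x":0.001,"y":0,"z":0,"ax":0,"ay":0,"az":0},{"x":0.002,"y":0,"z":0,"ax":0,"ay":0,"az":0},{"x":0.003,"y":0,"z":0,"ax":0,"ay":0,"az":0}]' && python3 ck.py && python3 -m handwheel '[{"x":0.001,"y":0,"z":0,"ax":0,"ay":0,"az":0},{"x":0.002,"y":0,"z":0,"ax":0,"ay":0,"az":0},{"x":0.003,"y":0,"z":0,"ax":0,"ay":0,"az":0}]'
```

```text
time_s: 14.35
eef_pos: [0.618, -0.0235, 0.0116]
ee_rot: [180.0, 0.0, 82.5]
wrist_force: [-0.5, -1.3, 0.3]
finger_gap: 0.0003
grasp_force: 1.1
time_s: 14.6
eef_pos: [0.6184, -0.0206, 0.0116]
ee_rot: [180.0, 0.0, 82.5]
wrist_force: [-0.3, -1.6, 2.0]
finger_gap: 0.0002
grasp_force: 1.2
time_s: 14.85
eef_pos: [0.6188, -0.0176, 0.0116]
ee_rot: [180.0, 0.0, 82.5]
wrist_force: [-0.4, -1.5, 0.8]
finger_gap: 0.0006
grasp_force: 1.3
time_s: 15.1
eef_pos: [0.6192, -0.0146, 0.0116]
ee_rot: [180.0, 0.0, 82.5]
wrist_force: [-0.9, -3.1, 1.2]
finger_gap: 0.0006
grasp_force: 1.4
time_s: 15.35
eef_pos: [0.6196, -0.0116, 0.0116]
ee_rot: [180.0, 0.0, 82.5]
wrist_force: [-0.3, -2.5, 1.1]
finger_gap: 0.0005
grasp_force: 1.4
```

```bash
python3 ck.py && python3 -m handwheel '[{"x":0.001,"y":0,"z":0,"ax":0,"ay":0,"az":0},{"x":0.002,"y":0,"z":0,"ax":0,"ay":0,"az":0}]' && python3 ck.py && python3 -m handwheel '[{"x":0.001,"y":0,"z":0,"ax":0,"ay":0,"az":0},{"x":0.002,"y":0,"z":0,"ax":0,"ay":0,"az":0}]' && python3 ck.py && python3 -m handwheel '[{"x":0.001,"y":0,"z":0,"ax":0,"ay":0,"az":0},{"x":0.002,"y":0,"z":0,"ax":0,"ay":0,"az":0}]' && python3 ck.py && python3 -m handwheel '[{"x":0.001,"y":0,"z":0,"ax":0,"ay":0,"az":0},{"x":0.002,"y":0,"z":0,"ax":0,"ay":0,"az":0}]' && python3 ck.py && python3 -m handwheel '[{"x":0.001,"y":0,"z":0,"ax":0,"ay":0,"az":0},{"x":0.002,"y":0,"z":0,"ax":0,"ay":0,"az":0}]' && python3 ck.py && python3 -m handwheel '[{"x":0.001,"y":0,"z":0,"ax":0,"ay":0,"az":0},{"x":0.002,"y":0,"z":0,"ax":0,"ay":0,"az":0}]'
```

```text
time_s: 15.52
eef_pos: [0.6198, -0.0097, 0.0115]
ee_rot: [-180.0, -0.0, 82.5]
wrist_force: [-0.9, -1.4, 1.0]
finger_gap: 0.0003
grasp_force: 1.0
time_s: 15.68
eef_pos: [0.62, -0.0076, 0.0115]
ee_rot: [-180.0, 0.0, 82.5]
wrist_force: [-0.9, -2.3, 1.4]
finger_gap: 0.0004
grasp_force: 1.1
time_s: 15.85
eef_pos: [0.6203, -0.0056, 0.0115]
ee_rot: [-180.0, -0.0, 82.5]
wrist_force: [0.2, -1.2, 0.9]
finger_gap: 0.0004
grasp_force: 0.4
time_s: 16.02
eef_pos: [0.6206, -0.0037, 0.0115]
ee_rot: [-180.0, -0.0, 82.5]
wrist_force: [-0.9, -0.4, -0.1]
finger_gap: 0.0005
grasp_force: 0.3
time_s: 16.18
eef_pos: [0.6208, -0.0017, 0.0115]
ee_rot: [-180.0, 0.0, 82.5]
wrist_force: [0.2, -0.9, -0.5]
finger_gap: 0.0006
grasp_force: 0.3
time_s: 16.35
eef_pos: [0.6211, 0.0003, 0.0115]
ee_rot: [180.0, -0.0, 82.5]
wrist_force: [1.0, -0.7, 0.2]
finger_gap: 0.0003
grasp_force: 0.3
```

```bash
python3 ck.py && python3 -m handwheel '[{"x":0.001,"y":0,"z":0,"ax":0,"ay":0,"az":0},{"x":0.002,"y":0,"z":0,"ax":0,"ay":0,"az":0}]' && python3 ck.py && python3 -m handwheel '[{"x":0.001,"y":0,"z":0,"ax":0,"ay":0,"az":0},{"x":0.002,"y":0,"z":0,"ax":0,"ay":0,"az":0}]' && python3 ck.py && python3 -m handwheel '[{"x":0.001,"y":0,"z":0,"ax":0,"ay":0,"az":0},{"x":0.002,"y":0,"z":0,"ax":0,"ay":0,"az":0}]' && python3 ck.py && python3 -m handwheel '[{"x":0.001,"y":0,"z":0,"ax":0,"ay":0,"az":0},{"x":0.002,"y":0,"z":0,"ax":0,"ay":0,"az":0}]' && python3 ck.py && python3 -m handwheel '[{"x":0.001,"y":0,"z":0,"ax":0,"ay":0,"az":0},{"x":0.002,"y":0,"z":0,"ax":0,"ay":0,"az":0}]' && python3 ck.py && python3 -m handwheel '[{"x":0.001,"y":0,"z":0,"ax":0,"ay":0,"az":0},{"x":0.002,"y":0,"z":0,"ax":0,"ay":0,"az":0}]'
```

```text
time_s: 16.52
eef_pos: [0.6214, 0.0022, 0.0115]
ee_rot: [-180.0, 0.0, 82.5]
wrist_force: [0.2, -1.4, -0.1]
finger_gap: 0.0005
grasp_force: 0.3
time_s: 16.68
eef_pos: [0.6216, 0.0042, 0.0115]
ee_rot: [-180.0, -0.0, 82.5]
wrist_force: [-0.2, -0.5, 0.5]
finger_gap: 0.0001
grasp_force: 0.3
time_s: 16.85
eef_pos: [0.6219, 0.0061, 0.0116]
ee_rot: [180.0, 0.0, 82.5]
wrist_force: [0.4, -2.9, 0.3]
finger_gap: 0.0006
grasp_force: 1.5
time_s: 17.02
eef_pos: [0.6222, 0.0079, 0.0116]
ee_rot: [180.0, 0.0, 82.5]
wrist_force: [-0.1, -7.1, 0.0]
finger_gap: 0.0002
grasp_force: 3.3
```

The buffer is reached; 7 N at about 2.6 mm. I'll press about 1.5 mm more, slowly, and hold.

```bash
python3 -m handwheel '[{"x":0.0005,"y":0,"z":0,"ax":0,"ay":0,"az":0},{"x":0.001,"y":0,"z":0,"ax":0,"ay":0,"az":0},{"x":0.0015,"y":0,"z":0,"ax":0,"ay":0,"az":0},{"x":0.0015,"y":0,"z":0,"ax":0,"ay":0,"az":0}]'
python3 -m handwheel '[{"x":0,"y":0,"z":0,"ax":0,"ay":0,"az":0},{"x":0,"y":0,"z":0,"ax":0,"ay":0,"az":0},{"x":0,"y":0,"z":0,"ax":0,"ay":0,"az":0},{"x":0,"y":0,"z":0,"ax":0,"ay":0,"az":0}]'
```

```text
time_s: 17.35
eef_pos: [0.6224, 0.0092, 0.0115]
ee_rot: [180.0, 0.0, 82.5]
wrist_force: [-0.2, -7.4, -0.6]
finger_gap: 0.0004
grasp_force: 3.6
time_s: 17.68
eef_pos: [0.6224, 0.0092, 0.0116]
ee_rot: [180.0, 0.0, 82.5]
wrist_force: [-0.2, -6.5, 0.0]
finger_gap: 0.0002
grasp_force: 3.5
```

```bash
python3 -m handwheel '[{"x":0.0005,"y":0,"z":0,"ax":0,"ay":0,"az":0},{"x":0.001,"y":0,"z":0,"ax":0,"ay":0,"az":0},{"x":0.0013,"y":0,"z":0,"ax":0,"ay":0,"az":0},{"x":0.0013,"y":0,"z":0,"ax":0,"ay":0,"az":0},{"x":0.0013,"y":0,"z":0,"ax":0,"ay":0,"az":0},{"x":0.0013,"y":0,"z":0,"ax":0,"ay":0,"az":0}]'
python3 -m handwheel '[{"x":0,"y":0,"z":0,"ax":0,"ay":0,"az":0},{"x":0,"y":0,"z":0,"ax":0,"ay":0,"az":0},{"x":0,"y":0,"z":0,"ax":0,"ay":0,"az":0}]'
```

```text
time_s: 18.18
eef_pos: [0.6225, 0.0102, 0.0116]
ee_rot: [180.0, 0.0, 82.5]
wrist_force: [0.5, -10.4, 0.9]
finger_gap: 0.0003
grasp_force: 4.9
time_s: 18.43
eef_pos: [0.6225, 0.0102, 0.0116]
ee_rot: [180.0, 0.0, 82.5]
wrist_force: [-0.4, -10.1, 0.1]
finger_gap: 0.0004
grasp_force: 4.8
```

Steady 10 N, so about 4.7 mm of give. Easing off slowly.

```bash
python3 -m handwheel '[{"x":-0.0004,"y":0,"z":0,"ax":0,"ay":0,"az":0},{"x":-0.0008,"y":0,"z":0,"ax":0,"ay":0,"az":0},{"x":-0.0012,"y":0,"z":0,"ax":0,"ay":0,"az":0},{"x":-0.0016,"y":0,"z":0,"ax":0,"ay":0,"az":0},{"x":-0.002,"y":0,"z":0,"ax":0,"ay":0,"az":0},{"x":-0.0024,"y":0,"z":0,"ax":0,"ay":0,"az":0},{"x":-0.0028,"y":0,"z":0,"ax":0,"ay":0,"az":0},{"x":-0.0032,"y":0,"z":0,"ax":0,"ay":0,"az":0},{"x":-0.0036,"y":0,"z":0,"ax":0,"ay":0,"az":0},{"x":-0.004,"y":0,"z":0,"ax":0,"ay":0,"az":0}]'
python3 -m handwheel '[{"x":-0.0004,"y":0,"z":0,"ax":0,"ay":0,"az":0},{"x":-0.0008,"y":0,"z":0,"ax":0,"ay":0,"az":0},{"x":-0.0012,"y":0,"z":0,"ax":0,"ay":0,"az":0},{"x":-0.0016,"y":0,"z":0,"ax":0,"ay":0,"az":0},{"x":-0.002,"y":0,"z":0,"ax":0,"ay":0,"az":0},{"x":-0.0024,"y":0,"z":0,"ax":0,"ay":0,"az":0},{"x":-0.0028,"y":0,"z":0,"ax":0,"ay":0,"az":0},{"x":-0.0032,"y":0,"z":0,"ax":0,"ay":0,"az":0},{"x":-0.0036,"y":0,"z":0,"ax":0,"ay":0,"az":0},{"x":-0.004,"y":0,"z":0,"ax":0,"ay":0,"az":0}]'
python3 -m handwheel '[{"x":0,"y":0,"z":0,"ax":0,"ay":0,"az":0},{"x":0,"y":0,"z":0,"ax":0,"ay":0,"az":0},{"x":0,"y":0,"z":0,"ax":0,"ay":0,"az":0},{"x":0,"y":0,"z":0,"ax":0,"ay":0,"az":0}]'
```

```text
time_s: 19.27
eef_pos: [0.622, 0.0069, 0.0116]
ee_rot: [180.0, -0.0, 82.5]
wrist_force: [0.7, -2.7, -0.9]
finger_gap: 0.0001
grasp_force: 1.3
time_s: 20.1
eef_pos: [0.6214, 0.0029, 0.0115]
ee_rot: [-180.0, -0.0, 82.5]
wrist_force: [-0.2, -0.0, -0.1]
finger_gap: 0.0004
grasp_force: 0.0
time_s: 20.43
eef_pos: [0.6215, 0.0029, 0.0115]
ee_rot: [-180.0, -0.0, 82.5]
wrist_force: [-0.2, 1.3, -0.6]
finger_gap: 0.0001
grasp_force: 0.0
```

Contact is off; lifting straight up.

```bash
python3 -m handwheel '[{"x":0,"y":0,"z":-0.006,"ax":0,"ay":0,"az":0},{"x":0,"y":0,"z":-0.015,"ax":0,"ay":0,"az":0},{"x":0,"y":0,"z":-0.027,"ax":0,"ay":0,"az":0},{"x":0,"y":0,"z":-0.042,"ax":0,"ay":0,"az":0},{"x":0,"y":0,"z":-0.065,"ax":0,"ay":0,"az":0},{"x":0,"y":0,"z":-0.1,"ax":0,"ay":0,"az":0},{"x":0,"y":0,"z":-0.14,"ax":0,"ay":0,"az":0},{"x":0,"y":0,"z":-0.15,"ax":0,"ay":0,"az":0},{"x":0,"y":0,"z":-0.15,"ax":0,"ay":0,"az":0},{"x":0,"y":0,"z":-0.15,"ax":0,"ay":0,"az":0}]'
python3 -m handwheel '[{"x":-0.04,"y":0,"z":0,"ax":0,"ay":0,"az":0},{"x":-0.08,"y":0,"z":0,"ax":0,"ay":0,"az":0},{"x":-0.1,"y":0,"z":0,"ax":0,"ay":0,"az":0},{"x":-0.1,"y":0,"z":0,"ax":0,"ay":0,"az":0},{"x":-0.1,"y":0,"z":0,"ax":0,"ay":0,"az":0},{"x":-0.1,"y":0,"z":0,"ax":0,"ay":0,"az":0}]'
python3 - <<'E'
from h import *
from workcell import *
d=read_camera("wrist");cv2.imwrite("pics/w6.png",d["color"][:,:,::-1])
E
```

```text
time_s: 21.27
eef_pos: [0.6218, 0.0029, 0.1629]
ee_rot: [179.9, -0.0, 82.5]
wrist_force: [-0.1, 0.4, -0.7]
finger_gap: 0.0004
grasp_force: 0.0
time_s: 21.77
eef_pos: [0.6079, -0.0958, 0.1606]
ee_rot: [-179.9, -0.0, 82.5]
wrist_force: [0.4, 0.4, -0.0]
finger_gap: 0.0006
grasp_force: 0.0
```

View pics/w6.png

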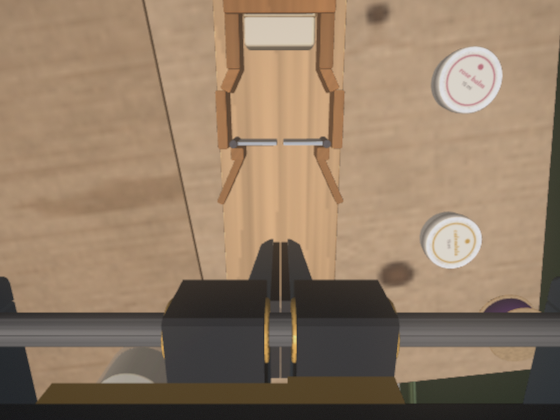

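The flaps are fully shut in a straight line (row 143, columns 232–328). The bar sits in the bay under the roof with its rear end at about row 47, and the tins, bell and candle are untouched. Handing in.

```bash
python3 -c "
from workcell import *
print(hand_in())"
```

```text
the job is handed in; nothing more can be done
None
```

The job is handed in at about 22 s: the bar pressed the buffer in by roughly 4.7 mm (about 10 N), then I eased off slowly and lifted straight up, and the last picture shows both flaps shut behind the bar; the arm was never near the candle, tins or bell.

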